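# Put the screw canisters back on their colours

### The job

The screw canisters on the repair bench have got mixed up: pull the red one sideways out of its spring clip and rearrange the rest, parking one where there is room on the way, so that every canister stands in the holder of its own colour. Keep the canisters upright throughout, and do not shift the circuit board that lies among them.

Things in the scene. Friction and masses are not known exactly. Their poses are not given: they have to be found in the camera images.
- can_red_mid (a point): Screw canister with red cap and red band: a closed dark-grey upright cylinder, 28 mm in diameter, 80 mm tall, with a wider foot (34 mm diameter, 5 mm thick), about 120 g. This point is on its axis half-way up (40 mm above its underside); its z axis points up to the cap. At every start it is held in the spring clip.
- can_yellow_mid (a point): Screw canister with yellow cap and yellow band: a closed dark-grey upright cylinder, 28 mm in diameter, 80 mm tall, with a wider foot (34 mm diameter, 5 mm thick), about 120 g. This point is on its axis half-way up (40 mm above its underside); its z axis points up to the cap. At every start it stands in one of the white, yellow and green holders, possibly already the right one.
- can_green_mid (a point): Screw canister with green cap and green band: a closed dark-grey upright cylinder, 28 mm in diameter, 80 mm tall, with a wider foot (34 mm diameter, 5 mm thick), about 120 g. This point is on its axis half-way up (40 mm above its underside); its z axis points up to the cap. At every start it stands in one of the white, yellow and green holders, possibly already the right one.
- can_white_mid (a point): Screw canister with white cap and white band: a closed dark-grey upright cylinder, 28 mm in diameter, 80 mm tall, with a wider foot (34 mm diameter, 5 mm thick), about 120 g. This point is on its axis half-way up (40 mm above its underside); its z axis points up to the cap. At every start it stands in one of the white, yellow and green holders, possibly already the right one.
- dish_red: Red round holder, fixed: a shallow dish, outer diameter 62 mm, inner diameter 56 mm, floor 4 mm above the work surface, rim 9 mm above it. Origin at its centre on the work surface. Empty at every start.
- dish_yellow: Yellow round holder, fixed: a shallow dish, outer diameter 62 mm, inner diameter 56 mm, floor 4 mm above the work surface, rim 9 mm above it. Origin at its centre on the work surface. One canister stands in it at every start.
- dish_green: Green round holder, fixed: a shallow dish, outer diameter 62 mm, inner diameter 56 mm, floor 4 mm above the work surface, rim 9 mm above it. Origin at its centre on the work surface. One canister stands in it at every start.
- dish_white: White round holder, fixed: a shallow dish, outer diameter 62 mm, inner diameter 56 mm, floor 4 mm above the work surface, rim 9 mm above it. Origin at its centre on the work surface. One canister stands in it at every start.
- clip: Fixed C-shaped spring clip, 24 mm high; base 62 x 56 mm, 4 mm thick, carries the canister's foot. Origin on the table under the clipped canister's axis, z up. Its jaws (14-24 mm up) trap the foot, so it cannot be lifted out: grip above the jaws, pull level along the clip's own -x (its mouth, roughly to the robot): 5-10 N, snaps free after 15 mm, liftable after 40 mm.
- board: Loose dark-blue circuit board lying flat among the holders, 100 x 40 mm, 7 mm thick, long side along its x. Origin at the centre of its underside. Leave it where it is.
There are look-alikes about, which are no part of the job. Leave any purple look-alike of the part that bears can_green_mid alone. Leave any purple look-alike of the part that bears can_white_mid alone.

How it is judged (in metres and radians):
At the end, for the whole second after the job is handed in: Each of the four canisters stands upright (within 0.1 rad), released and at rest, on the floor of the holder of its own colour, its axis within 14 mm of the holder's centre (horizontal distance between can_red_mid and dish_red below 0.014 m and height (world z) of can_red_mid between 0.038 and 0.049 m and angle between each of can_red_mid, can_yellow_mid, can_green_mid, can_white_mid's own z axis and vertical below 0.1 rad and linear speed of each of can_red, can_yellow, can_green, can_white below 0.02 m/s and horizontal distance between can_yellow_mid and dish_yellow below 0.014 m and height (world z) of can_yellow_mid between 0.038 and 0.049 m and horizontal distance between can_green_mid and dish_green below 0.014 m and height (world z) of can_green_mid between 0.038 and 0.049 m and horizontal distance between can_white_mid and dish_white below 0.014 m and height (world z) of can_white_mid between 0.038 and 0.049 m); the robot touches nothing.
It fails at once if a canister is tipped over (more than 0.7 rad from upright) (angle between any of can_red_mid, can_yellow_mid, can_green_mid, can_white_mid's own z axis and vertical above 0.7 rad).
It fails at once if the circuit board is shifted by more than 15 mm (distance of board from where it was at the start of the episode above 0.015 m).
It also fails if it takes over 120 s, if anything falls off the work surface, if the arm or the gripper's body presses on something with over 40 N, if the wrist force passes 120 N, or if a joint passes its speed limit or range.

### The arm

A 6-joint arm with a two-finger parallel gripper is mounted at the origin on the work surface. World frame = base frame: x ahead of the robot, y to its left, z up, the work surface at z = 0. Lengths are in mm, angles in rad, forces in N, time in s.
With the tool pointing down it reaches from about 350 to 875 mm from the base axis. Payload 4.2 kg.
Tool frame: the origin (TCP) lies at the very end of the fingers, on their centre line; the grasp point (between the pads) lies arm.hold_point_z behind it (arm.hold_point_z is the distance from the TCP to the grasp point, in mm); z points along the fingers, y is the direction in which the jaws open and shut (so a half turn about z gives the same grasp; the last joint's range is limited). The gripper opens to 85 mm and grips with 20 to 120 N. Pads are 22 mm wide; open, the fingers measure 114 mm over their backs; the gripper's body (76 mm by 85 mm) begins 54 mm behind the grasp point. The pads swing forward as they close: fully open they stand 13 mm farther back than shut.
Start: joints at [1.548, 0.385, 0.008, 0, -1.194, -0.259], TCP at [173.771, 600.335, 194.012] pointing down, gripper open.
Joint ranges: [-3.14, 3.14], [-1.21, 2.06], [-1.07, 1.41], [-3.16, 2.05], [-2.99, -0.16], [-3.1, 3.1]. Speed limits (rad/s): [2.79, 2.79, 3.14, 3.14, 3.14, 3.14].

### API

Orientations are given as a unit quaternion [x, y, z, w].
In Python, from bench import arm gives the robot as it stands.
- The arm moves only by the tool step_arm, never from a script. Its argument "series" is a list of rows, each a list of 6 numbers: the shift along the world's x, y, z scaled (see below), then the turn, a rotation vector about the world's x, y, z scaled (see below). A call has 1 to 12 rows; each row is the pose to reach, as a shift and turn from the pose commanded when the call began; what a row does not reach only later rows make up. The controller multiplies each number of a shift by 400 mm and each number of a turn by pi/2 rad. A row lasts 1/12 s, in which the tool goes at most 41.7 mm and 7.16 degrees, less where a joint would pass 70% of its speed; a pose out of reach is approached as far as the arm can. A call with a number of a shift or a turn outside -1 to 1 is refused whole. A call with a gripper value outside its range is refused whole. "jaw" is the opening, from -1 (shut) to 1 (fully open), set as the call begins (left out, the last holds). The fingers move at their own pace and stop on an object; the grip force is fixed at half the most. Time passes only in rows, so rows that repeat a pose let the fingers close. It gives the time, the measured TCP pose, the force and the opening at its end, in the units of the state.
- arm.read_state(): the state, without advancing time (a new reading comes with each control period).
- arm.get_image(name): name is "scene" or "top" or "wrist"; returns a dict with "image" (480x640x3 uint8, red, green, blue), "camera_matrix" (3x3 intrinsics, pixels), "world_from_camera" (4x4, takes a point from camera to world coordinates). Camera axes: x right, y up, looking along -z (the intrinsics and any distortion apply to the point x, -y, -z); pixel columns grow to the right and rows downward; lengths in mm; the calibration is good to about 2 mm. A picture is of the moment at which its call begins. There is no depth.
- arm.job_done(): hands the job in, once; it reports no verdict.
The state is a dict: "clock": time; "joints": joint angles; "joint_vel": joint speeds; "joint_efforts": joint torques, N m; "position": TCP position; "ee_rot": TCP orientation; "contact_force": force on the tool from outside, world axes, zero at the start; "wrist_torque": the same for the moment, N m; "gripper_width": finger opening in mm.
Only numpy, scipy, OpenCV 4.12 (cv2) and the standard library are available. Lean on these libraries where they do the work, as an engineer would, in place of code of your own. Each camera call takes 0.05 s, during which the arm holds its last target.

## Working session

There is one attempt and no reset: what is moved stays moved. The work goes in short steps, Python scripts to look and compute and a tool call to move; the robot and the scene stay as the last step left them, time stands still between calls to the robot, and variables do not carry over. Pictures are saved under pics/ and viewed, and the job is handed in when it is done.

Besides the shell and the picture viewer there is one more tool, called after ">>>" in YAML: its name, and indented under it one key for each argument. step_arm: Moves the arm, as the interface text tells. Shifts and turns lie within -1 to 1; 1 stands for 400 mm of shift or pi/2 rad of turn. Its arguments: {"type":"object","properties":{"series":{"type":"array","items":{"type":"array","items":{"type":"number","minimum":-1,"maximum":1}}},"jaw":{"type":"number"}},"required":["series"]}

```bash
ls; mkdir -p pics; python3 - <<'E'
from bench import arm
import cv2
for n in("scene","top","wrist"):
    d=arm.get_image(n); cv2.imwrite(f"pics/{n}0.png",d["image"][:,:,::-1]); print(n,d["camera_matrix"],d["world_from_camera"].round(3))
print(arm.read_state(), arm.hold_point_z)
E
```

```text
pics
scene [[540.49429575   0.         315.2283353 ]
 [  0.         540.49429575 240.39863233]
 [  0.           0.           1.        ]] [[ 1.140000e-01 -7.570000e-01  6.430000e-01  1.140652e+03]
 [ 9.930000e-01  9.400000e-02 -6.600000e-02 -6.535800e+01]
 [-1.000000e-02  6.470000e-01  7.630000e-01  7.103910e+02]
 [ 0.000000e+00  0.000000e+00  0.000000e+00  1.000000e+00]]
top [[467.97936898   0.         318.33995561]
 [  0.         467.97936898 241.5854262 ]
 [  0.           0.           1.        ]] [[ 4.00000e-03  9.88000e-01 -1.53000e-01  4.59789e+02]
 [-1.00000e+00  4.00000e-03 -2.00000e-03 -4.49560e+01]
 [-1.00000e-03  1.53000e-01  9.88000e-01  8.40850e+02]
 [ 0.00000e+00  0.00000e+00  0.00000e+00  1.00000e+00]]
wrist [[331.8278815    0.         318.54638257]
 [  0.         331.8278815  242.47181429]
 [  0.           0.           1.        ]] [[-2.77000e-01  9.19000e-01  2.81000e-01  2.44942e+02]
 [-9.61000e-01 -2.66000e-01 -7.90000e-02  5.79296e+02]
 [ 2.00000e-03 -2.92000e-01  9.56000e-01  3.73665e+02]
 [ 0.00000e+00  0.00000e+00  0.00000e+00  1.00000e+00]]
{'clock': 0.15, 'joints': array([ 1.54755988e+00,  3.85362517e-01,  6.93798377e-03, -3.60204814e-04,
       -1.19402771e+00, -2.58614996e-01]), 'joint_vel': array([ 0.00091998, -0.00303139,  0.00282165,  0.00138019,  0.00068924,
        0.00177043]), 'joint_efforts': array([-1.20636181e-03, -3.92678154e+01,  1.88581860e+01,  4.18856576e+00,
       -3.38819860e-03, -2.16768337e-07]), 'position': array([173.67181444, 599.85067268, 193.18154825]), 'ee_rot': array([ 9.90076711e-01, -1.40525414e-01, -6.90399596e-05,  8.41886351e-04]), 'contact_force': array([-0.14471774,  0.20022301,  0.54430398]), 'wrist_torque': array([-0.0335986 , -0.02519251, -0.04499032]), 'gripper_width': 85.40556321535219} 18.700000000000003
```

View pics/scene0.png

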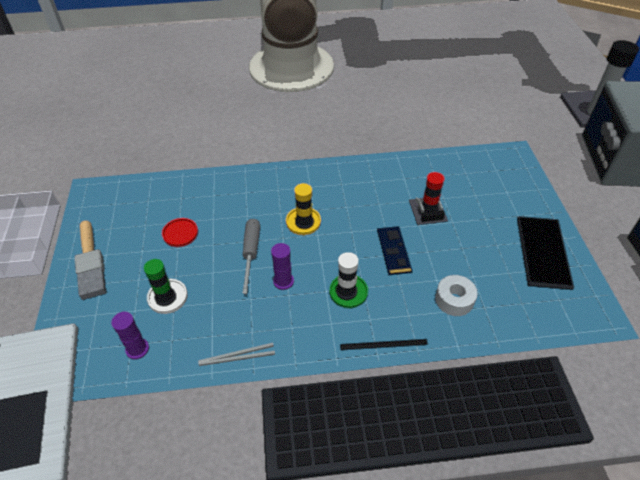

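View pics/top0.png

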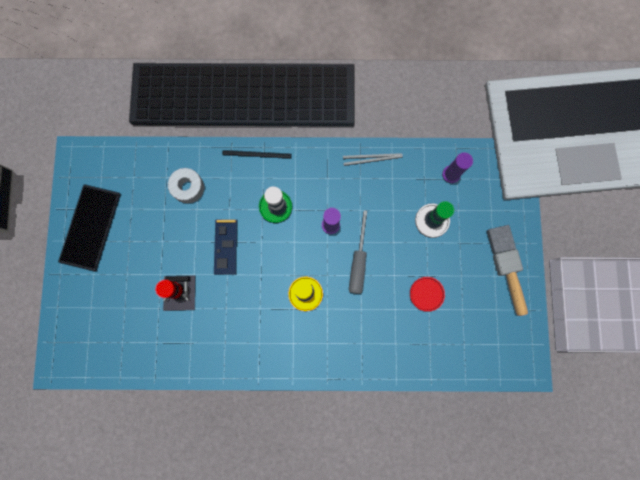

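The scene view shows the red can in the clip at (433,190), yellow in the yellow dish (303,208), green in the white dish (158,283) and white in the green dish (348,277). The red dish is empty (180,232), and the board is at (394,250). Purple look-alikes stand at (283,267) and (130,335). I'll enlarge crops to read exact pixels.

```bash
cat > crop.py <<'E'
import cv2,sys
def crop(src,x0,y0,x1,y1,s,out,step=10):
    im=cv2.imread(src)[y0:y1,x0:x1]; im=cv2.resize(im,None,fx=s,fy=s,interpolation=cv2.INTER_CUBIC)
    for x in range((x0//step+1)*step,x1,step):
        cv2.line(im,(int((x-x0+.5)*s),0),(int((x-x0+.5)*s),6 if x%50 else 14),(255,0,255),1)
        if x%(2*step)==0: cv2.putText(im,str(x),(int((x-x0)*s)-8,24),0,.4,(255,255,255),1)
    for y in range((y0//step+1)*step,y1,step):
        cv2.line(im,(0,int((y-y0+.5)*s)),(6,int((y-y0+.5)*s)),(255,0,255),1)
        if y%(2*step)==0: cv2.putText(im,str(y),(8,int((y-y0)*s)+6),0,.4,(255,255,255),1)
    cv2.imwrite(out,im); print(im.shape)
E
python3 - <<'E'
from crop import crop
crop("pics/top0.png",140,180,340,320,4,"pics/top0a.png")
crop("pics/top0.png",320,140,490,320,3.3,"pics/top0b.png")
crop("pics/scene0.png",270,160,460,310,4,"pics/sc0a.png")
crop("pics/scene0.png",110,205,320,365,3.7,"pics/sc0b.png")
E
```

```text
(560, 800, 3)
(594, 561, 3)
(600, 760, 3)
(592, 777, 3)
```

View pics/top0a.png

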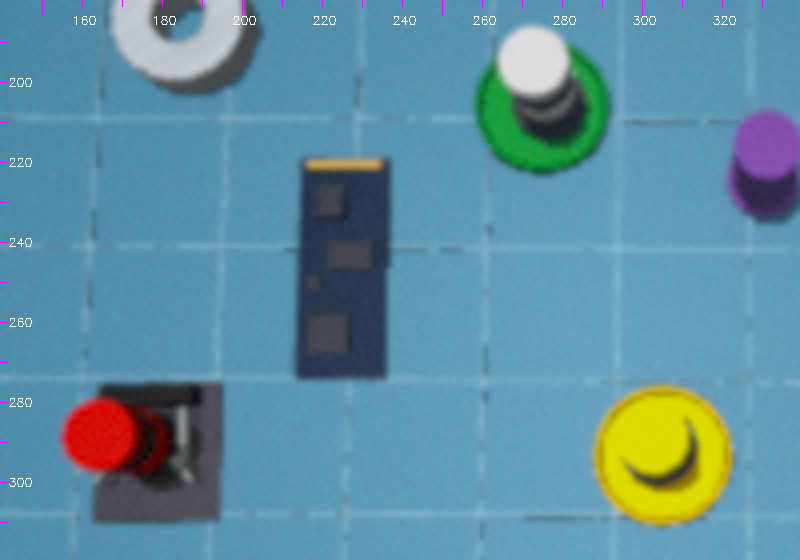

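View pics/top0b.png

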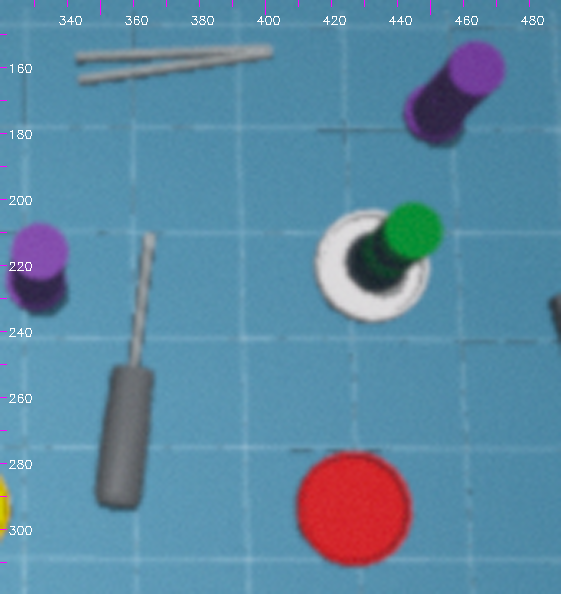

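View pics/sc0a.png

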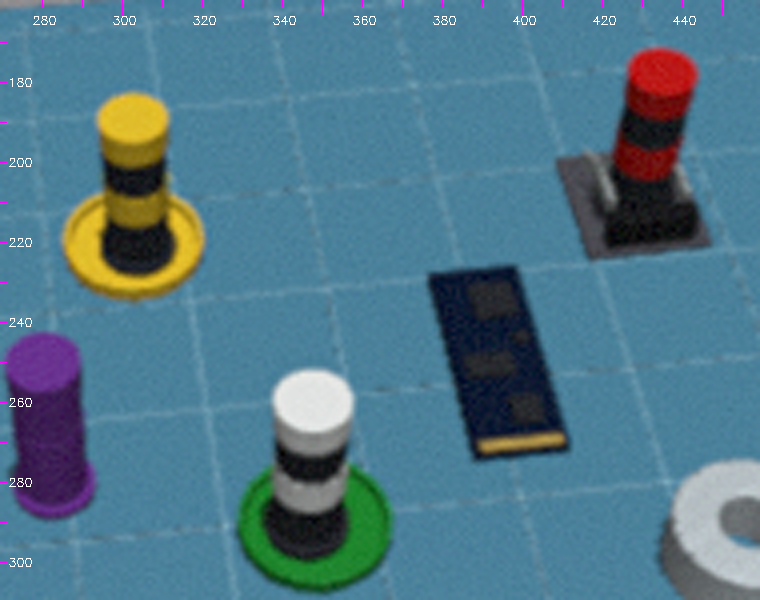

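View pics/sc0b.png

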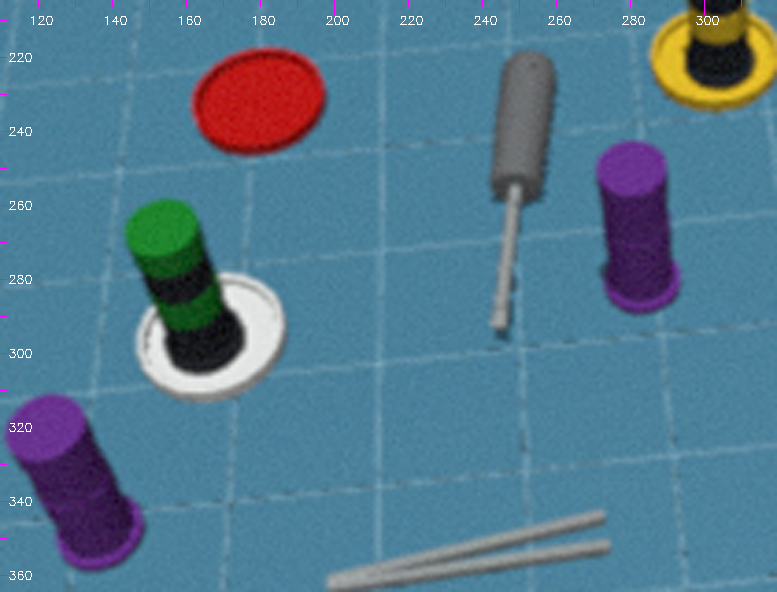

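```bash
cat > geo.py <<'E'
import numpy as np
from scipy.spatial.transform import Rotation as R
import pickle,os
def ray(cam,px):
    K,T=cam; d=np.linalg.solve(K,[px[0],px[1],1]); d=d*[1,-1,-1]; d=T[:3,:3]@d
    return T[:3,3],d/np.linalg.norm(d)
def tri(obs):
    A=np.zeros((3,3));b=np.zeros(3)
    for c,p in obs:
        o,d=ray(c,p);M=np.eye(3)-np.outer(d,d);A+=M;b+=M@o
    x=np.linalg.solve(A,b); r=[np.linalg.norm((np.eye(3)-np.outer(ray(c,p)[1],ray(c,p)[1]))@(x-c[1][:3,3])) for c,p in obs]
    return x,max(r)
def plane(cam,px,z):
    o,d=ray(cam,px); return o+d*(z-o[2])/d[2]
E
python3 - <<'E'
from bench import arm
import pickle
d={}
for n in("scene","top"):
    i=arm.get_image(n); d[n]=(i["camera_matrix"],i["world_from_camera"])
pickle.dump(d,open("cams.pkl","wb"))
from geo import *
T=dict(red=(164.75,288.25),white=(273,194.5),yellow=(303.25,290),purple1=(331.5,215.75),green=(444.65,209.5),purple2=(464,160.4),Dg=(275.25,206),Dy=(305.5,293.25),Dr=(426.8,293.7),Dw=(432.2,220.1))
S=dict(red=(435,177.75),white=(347.75,260),yellow=(303,189.25),purple1=(280.3,250.2),green=(153.3,266.4),purple2=(122.2,320.2),Dg=(348.25,290),Dy=(303,219.5),Dr=(179.5,231.8),Dw=(166.5,294.8))
for k in T:
    x,r=tri([(d["top"],T[k]),(d["scene"],S[k])]); z=9 if k[0]=='D' else 84
    print(k,x.round(1),round(r,2),"top@z",plane(d["top"],T[k],z)[:2].round(1),"scene@z",plane(d["scene"],S[k],z)[:2].round(1))
c=lambda u,v:(u/4+139.5,v/4+179.5)
for n,u,v,z in[("b",302,158,7),("b",390,158,7),("b",386,378,7),("b",296,378,7),("clip",98,384,4),("clip",222,382,4),("clip",219,520,4),("clip",93,521,4)]:
    print(n,plane(d["top"],c(u,v),z)[:2].round(1))
E
```

```text
red [500.2 204.   84. ] 0.27 top@z [500.1 203.7] scene@z [500.1 204.2]
white [656.1  32.   84.3] 0.03 top@z [656.2  32.1] scene@z [655.9  32.1]
yellow [498.4 -19.   82.6] 0.59 top@z [498.3 -19.7] scene@z [499.8 -18.5]
purple1 [621.5 -65.3  79.7] 0.01 top@z [620.6 -65.2] scene@z [625.  -65.3]
green [ 632.1 -252.6   83.1] 0.07 top@z [ 631.9 -252.3] scene@z [ 632.8 -252.4]
purple2 [ 718.  -289.1   79.4] 0.28 top@z [ 716.5 -287.9] scene@z [ 721.1 -287.2]
Dg [655.   35.7   5.5] 0.12 top@z [654.2  35.2] scene@z [657.4  35.3]
Dy [496.5 -20.7   6.7] 0.39 top@z [496.4 -21.2] scene@z [498.6 -20.5]
Dr [ 496.7 -236.6    4.5] 0.01 top@z [ 496.5 -235.6] scene@z [ 500.8 -235.5]
Dw [ 629.8 -250.3    6.2] 0.08 top@z [ 629.2 -249.6] scene@z [ 631.7 -249.7]
b [630.  144.5]
b [630.2 104.5]
b [530.1 103.2]
b [530.  143.3]
clip [527.1 232.5]
clip [528.3 177.1]
clip [467.2 175.7]
clip [466.5 231.4]
```

Candidates, by top-view pixel:

- **Red can:** (165,288), the only red-capped one. The red dish at (427,294) is an empty dish.
- **White can:** (273,194), standing in the green dish.
- **Green can:** (445,209), standing in the white dish.
- **Not wanted:** purple look-alikes at (331,216) and (464,160), and the tape ring at (184,185).

Yellow is already in its own dish. The close crops confirm these choices. Red goes first.

>>> step_arm:
  series:
    - [0.816,-0.99,0,0,0,0.18]
    - [0.816,-0.99,0,0,0,0.18]
    - [0.816,-0.99,0,0,0,0.18]
    - [0.816,-0.99,0,0,0,0.18]
    - [0.816,-0.99,0,0,0,0.18]
    - [0.816,-0.99,0,0,0,0.18]
    - [0.816,-0.99,0,0,0,0.18]
    - [0.816,-0.99,0,0,0,0.18]
    - [0.816,-0.99,0,0,0,0.18]
    - [0.816,-0.99,0,0,0,0.18]
    - [0.816,-0.99,0,0,0,0.18]
    - [0.816,-0.99,0,0,0,0.18]
  jaw: 1

```text
clock: 1.25
position: [492.7, 212.7, 194.2]
ee_rot: [1.0, 0.001, 0.0, -0.0]
contact_force: [-0.1, 0.2, -0.0]
gripper_width: 85.3
```

>>> step_arm:
  series:
    - [0,0,0,0,0,0]
    - [0,0,0,0,0,0]
    - [0,0,0,0,0,0]
    - [0,0,0,0,0,0]

```text
clock: 1.58
position: [491.3, 215.3, 194.0]
ee_rot: [1.0, 0.001, -0.0, -0.0]
contact_force: [-0.7, 0.1, -1.1]
gripper_width: 85.2
```

>>> step_arm:
  series:
    - [0.022,-0.028,0,0,0,0]
    - [0.022,-0.028,0,0,0,0]
    - [0.022,-0.028,0,0,0,0]

```text
clock: 1.83
position: [500.0, 204.3, 194.0]
ee_rot: [1.0, 0.001, -0.0, -0.0]
contact_force: [-0.0, -0.1, 0.4]
gripper_width: 85.3
```

```bash
cat > snap.py <<'E'
from bench import arm
import cv2,sys,pickle
for a in sys.argv[1:]:
    n,f=a.split(":"); d=arm.get_image(n); cv2.imwrite(f"pics/{f}.png",d["image"][:,:,::-1]); pickle.dump((d["camera_matrix"],d["world_from_camera"]),open(f"pics/{f}.pkl","wb"))
s=arm.read_state(); print(s["clock"],s["position"].round(1),s["ee_rot"].round(3),s["contact_force"].round(1),round(s["gripper_width"],1),s["joints"].round(2))
E
python3 snap.py wrist:w1
```

```text
1.8833 [500.  204.4 194. ] [ 1.     0.001 -0.    -0.   ] [ 0.  -0.4  0.3] 85.5 [ 0.69  0.24 -0.2  -0.   -1.13  0.89]
```

View pics/w1.png

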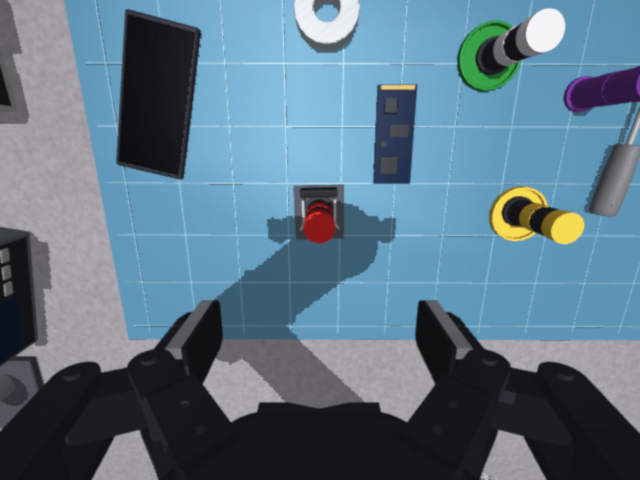

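The wrist view shows the red cap at (319,226), centred between the fingers. The clip's mouth faces the robot and its back wall is at (319,192). I'll descend and grip above the jaws.

>>> step_arm:
  series:
    - [0,0,-0.08,0,0,0]
    - [0,0,-0.16,0,0,0]
    - [0,0,-0.24,0,0,0]
    - [0,0,-0.31,0,0,0]
    - [0,0,-0.35,0,0,0]
    - [0,0,-0.375,0,0,0]
    - [0,0,-0.375,0,0,0]
    - [0,0,-0.375,0,0,0]

```text
clock: 2.55
position: [500.8, 204.1, 44.4]
ee_rot: [1.0, 0.001, 0.0, -0.0]
contact_force: [0.1, 0.1, 0.3]
gripper_width: 85.3
```

>>> step_arm:
  series:
    - [0,0,0,0,0,0]
    - [0,0,0,0,0,0]
    - [0,0,0,0,0,0]
    - [0,0,0,0,0,0]
    - [0,0,0,0,0,0]
    - [0,0,0,0,0,0]
    - [0,0,0,0,0,0]
    - [0,0,0,0,0,0]
    - [0,0,0,0,0,0]
    - [0,0,0,0,0,0]
    - [0,0,0,0,0,0]
    - [0,0,0,0,0,0]
  jaw: -1

```text
clock: 3.55
position: [502.8, 203.3, 47.1]
ee_rot: [1.0, 0.001, 0.002, -0.0]
contact_force: [-0.6, -3.3, 14.0]
gripper_width: 0.0
```

```bash
python3 snap.py wrist:w2 scene:s2; python3 -c "
from crop import crop
crop('pics/s2.png',370,100,500,230,4.5,'pics/s2c.png')"
```

```text
3.65 [502.9 203.3  47.2] [ 1.     0.001  0.002 -0.   ] [ 0.4 -4.5 14.3] 0.1 [ 0.68  0.4  -0.39  0.   -0.78  0.89]
(585, 585, 3)
```

View pics/w2.png

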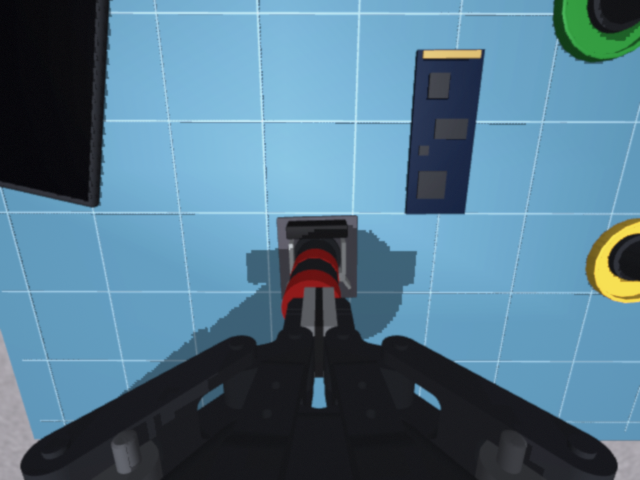

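View pics/s2c.png

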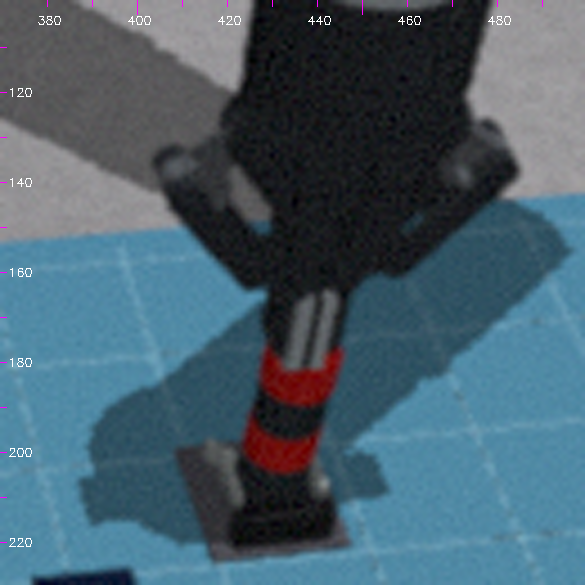

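The fingers shut on top of the cap (scene tips at ~(436,181)), although the TCP reads z = 47. So the reported height and the picture disagree by about 37 mm. I'll check the wrist camera's pose against landmarks.

```bash
python3 -c "
from crop import crop
crop('pics/w1.png',280,60,560,270,2.8,'pics/w1c.png')"
cat > pnp.py <<'E'
import cv2,numpy as np,pickle
def pnp(obj,img,f):
    K,T=pickle.load(open(f,"rb"))
    ok,rv,tv=cv2.solvePnP(np.array(obj,float),np.array(img,float),K,None,flags=cv2.SOLVEPNP_SQPNP)
    ok,rv,tv=cv2.solvePnP(np.array(obj,float),np.array(img,float),K,None,rv,tv,True)
    Rm=cv2.Rodrigues(rv)[0]; pr=cv2.projectPoints(np.array(obj,float),rv,tv,K,None)[0][:,0]
    print("cam pos pnp",(-Rm.T@tv).ravel().round(1),"claimed",T[:3,3].round(1),"resid",np.abs(pr-img).max().round(2))
    # reprojection w/ claimed
    P=(np.linalg.inv(T)@np.c_[np.array(obj,float),np.ones(len(obj))].T)[:3]*np.array([[1],[-1],[-1]]); q=(K@P);print((q[:2]/q[2]).T.round(1)-np.array(img))
E
```

```text
(588, 784, 3)
```

View pics/w1c.png

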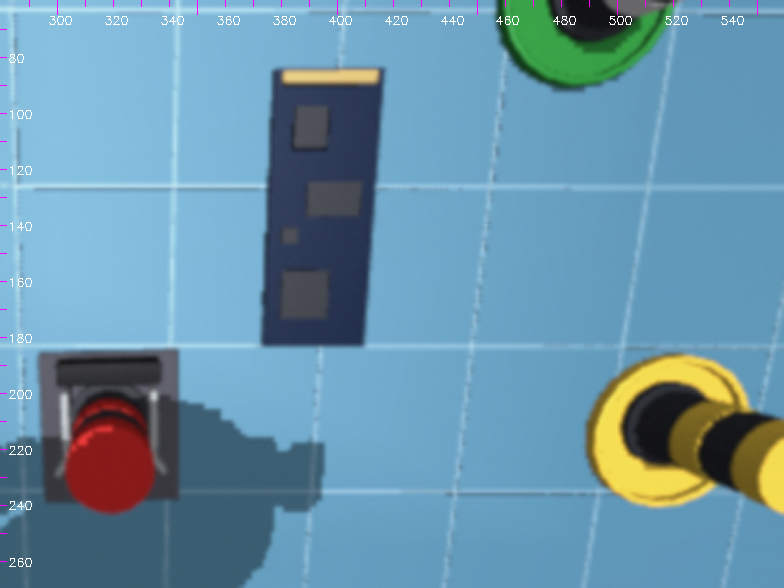

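```bash
python3 - <<'E'
from pnp import pnp
import numpy as np
c=lambda u,v:(u/2.8+279.5,v/2.8+59.5)
img=[c(*p) for p in[(273,69),(384,69),(365,346),(262,346),(39,352),(178,349),(179,499),(45,502),(110,467),(668,430)]]
obj=[(630,144.5,7),(630.2,104.5,7),(530.1,103.2,7),(530,143.3,7),(527.1,232.5,4),(528.3,177.1,4),(467.2,175.7,4),(466.5,231.4,4),(500.2,204,84),(496.5,-21,9)]
pnp(obj,img,"pics/w1.pkl")
E
```

```text
cam pos pnp [571.8 205.  376.8] claimed [574.2 204.3 374.7] resid 0.74
[[ 0.9        -0.54285714]
 [ 0.85714286 -0.54285714]
 [ 0.54285714  0.32857143]
 [ 0.82857143  0.32857143]
 [-0.52857143  0.18571429]
 [-0.17142857  0.35714286]
 [-0.62857143 -0.31428571]
 [-0.67142857 -0.88571429]
 [-0.28571429  0.51428571]
 [ 0.82857143  1.12857143]]
```

```bash
python3 - <<'E'
import pickle,numpy as np
for f in("w2","s2"):
    K,T=pickle.load(open(f"pics/{f}.pkl","rb"))
    for z in (47,66,84,100):
        P=(np.linalg.inv(T)@[502.9,203.3,z,1])[:3]*[1,-1,-1];q=K@P;print(f,z,(q/q[2])[:2].round(1))
    print(T[:3,3])
E
python3 -c "
from crop import crop
crop('pics/w2.png',240,200,400,350,4,'pics/w2c.png')"
```

```text
w2 47 [318.1 273.3]
w2 66 [318.  286.8]
w2 84 [318.  302.4]
w2 100 [317.9 319.4]
[576.17334263 203.28576073 228.13084837]
s2 47 [431.5 194.6]
s2 66 [433.2 186.7]
s2 84 [434.9 178.9]
s2 100 [436.4 171.8]
[1140.65194664  -65.35794532  710.39061088]
(600, 640, 3)
```

View pics/w2c.png

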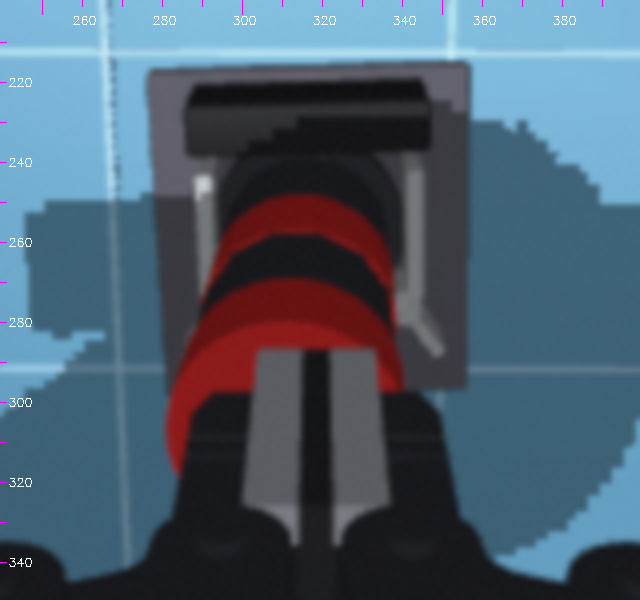

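The tips are resting on the cap top, so they sit about 37 mm above the stated TCP. I'll lift clear and measure the shut fingertips from two views.

>>> step_arm:
  series:
    - [0,0,0.03,0,0,0]
    - [0,0,0.1,0,0,0]
    - [0,0,0.17,0,0,0]
    - [0,0,0.2,0,0,0]
    - [0,0,0.2,0,0,0]
    - [0,0,0.2,0,0,0]

```text
clock: 4.15
position: [500.5, 203.4, 124.3]
ee_rot: [1.0, 0.0, 0.0, -0.001]
contact_force: [-1.0, -0.3, -0.9]
gripper_width: -0.1
```

```bash
python3 snap.py wrist:w3 scene:s3 top:t3; python3 -c "
from crop import crop
crop('pics/s3.png',380,80,500,230,4,'pics/s3c.png')
crop('pics/t3.png',120,240,240,360,5,'pics/t3c.png')"
```

```text
4.3 [499.6 202.7 122.5] [ 1.     0.    -0.001  0.001] [-0.3  0.2 -0.8] -0.3 [ 0.69  0.31 -0.3  -0.   -0.96  0.89]
(600, 480, 3)
(600, 600, 3)
```

View pics/s3c.png

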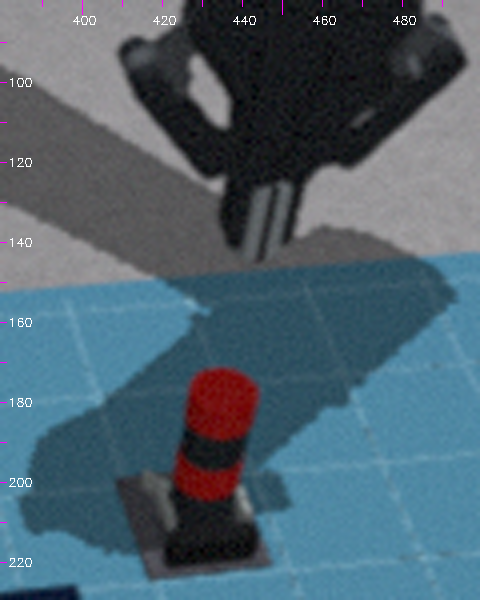

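View pics/t3c.png

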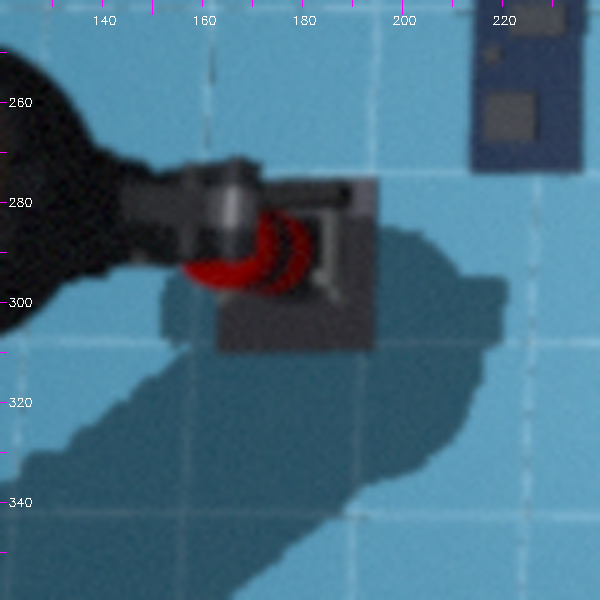

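View pics/w3.png

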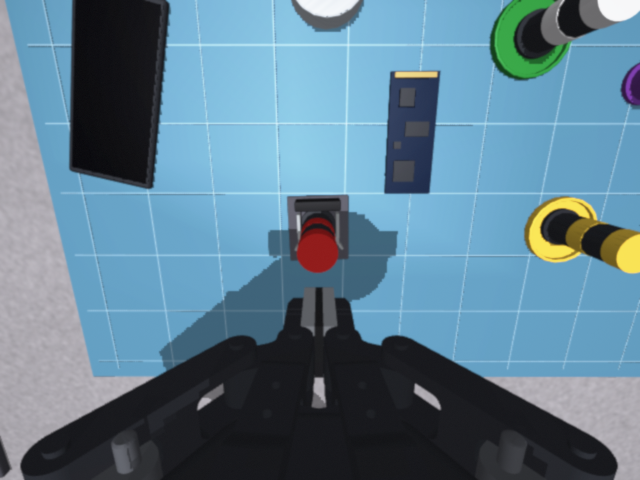

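```bash
python3 - <<'E'
import pickle
from geo import *
w=pickle.load(open("pics/w3.pkl","rb"));s=pickle.load(open("pics/s3.pkl","rb"))
print(tri([(w,(318.5,288)),(s,(444,144.7))]), w[1][:3,3])
s0=pickle.load(open("cams.pkl","rb"))["scene"]
print("red cap",plane(s,(380+223/4-.5,80+390/4-.5),84), plane(w,(317,249),84))
E
```

```text
(array([509.05960094, 203.27799789, 162.59317401]), np.float64(0.23838128448633575)) [574.56712357 203.07538801 304.95590142]
red cap [498.40637484 205.12587405  84.        ] [502.44108334 204.20152386  84.        ]
```

The shut tips triangulate to z = 162.6 with the TCP at 122.5, so they sit about 40 mm behind the stated TCP. I'll use that offset, which puts the gripping TCP at z of about 4. Next I open, descend and grip again.

>>> step_arm:
  series:
    - [0,0,0,0,0,0]
    - [0,0,0,0,0,0]
    - [0,0,0,0,0,0]
    - [0,0,0,0,0,0]
    - [0,0,0,0,0,0]
    - [0,0,0,0,0,0]
    - [0,0,0,0,0,0]
    - [0,0,0,0,0,0]
    - [0,0,0,0,0,0]
    - [0,0,0,0,0,0]
  jaw: 1

```text
clock: 5.13
position: [500.6, 203.3, 124.1]
ee_rot: [1.0, 0.0, 0.0, -0.0]
contact_force: [0.4, -1.0, -0.3]
gripper_width: 84.9
```

>>> step_arm:
  series:
    - [0,0,-0.05,0,0,0]
    - [0,0,-0.1,0,0,0]
    - [0,0,-0.15,0,0,0]
    - [0,0,-0.2,0,0,0]
    - [0,0,-0.24,0,0,0]
    - [0,0,-0.27,0,0,0]
    - [0,0,-0.29,0,0,0]
    - [0,0,-0.3,0,0,0]
    - [0,0,-0.3,0,0,0]
    - [0,0,-0.3,0,0,0]

```text
clock: 5.97
position: [501.0, 203.6, 4.5]
ee_rot: [1.0, 0.001, 0.0, -0.0]
contact_force: [-0.2, -0.1, -0.5]
gripper_width: 85.3
```

```bash
python3 snap.py wrist:w4 scene:s4; python3 -c "
from crop import crop
crop('pics/s4.png',370,100,500,230,4.5,'pics/s4c.png')"
```

```text
6.0667 [501.2 203.7   4.9] [ 1.     0.001  0.001 -0.001] [0.3 0.3 1.7] 85.5 [ 0.69  0.46 -0.43  0.   -0.68  0.89]
(585, 585, 3)
```

View pics/s4c.png

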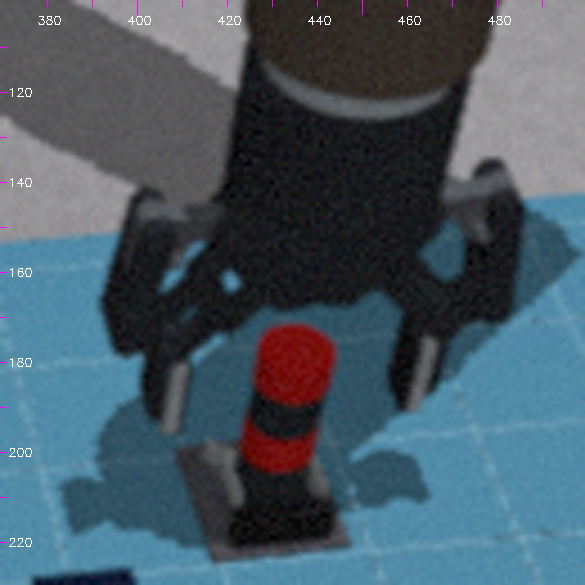

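View pics/w4.png

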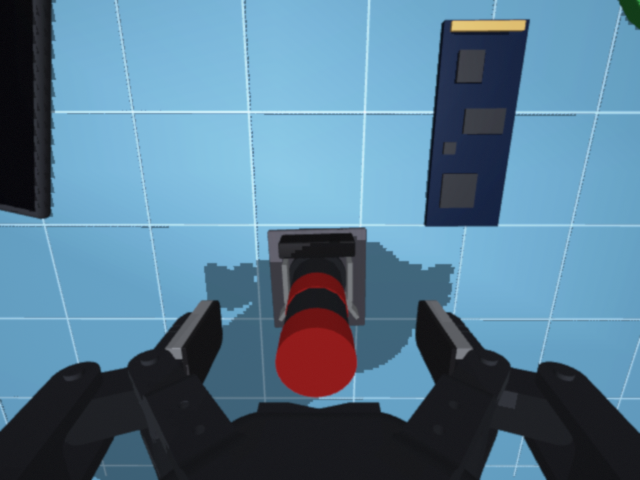

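Now the red cap (316,357) and the body below it stand between the open pads. Closing.

>>> step_arm:
  series:
    - [0,0,0,0,0,0]
    - [0,0,0,0,0,0]
    - [0,0,0,0,0,0]
    - [0,0,0,0,0,0]
    - [0,0,0,0,0,0]
    - [0,0,0,0,0,0]
    - [0,0,0,0,0,0]
    - [0,0,0,0,0,0]
    - [0,0,0,0,0,0]
    - [0,0,0,0,0,0]
  jaw: -1

```text
clock: 6.9
position: [500.8, 203.4, 4.3]
ee_rot: [1.0, 0.001, 0.0, -0.0]
contact_force: [-1.1, 0.7, 4.2]
gripper_width: 26.7
```

```bash
python3 snap.py wrist:w5 scene:s5; python3 -c "
from crop import crop
crop('pics/s5.png',370,100,500,230,4.5,'pics/s5c.png')"
```

```text
7.0 [500.8 203.5   4.3] [ 1.     0.001  0.    -0.   ] [-1.1 -0.1  4.7] 26.6 [ 0.69  0.46 -0.43  0.   -0.68  0.89]
(585, 585, 3)
```

View pics/s5c.png

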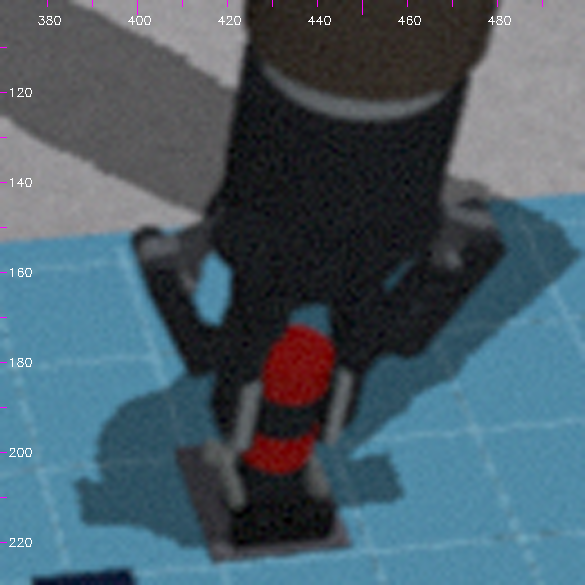

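Gripped at 26.7 mm across the bands, above the clip. I'll pull level along -x.

>>> step_arm:
  series:
    - [-0.02,0,0,0,0,0]
    - [-0.04,0,0,0,0,0]
    - [-0.06,0,0,0,0,0]
    - [-0.08,-0.001,0,0,0,0]
    - [-0.1,-0.001,0,0,0,0]
    - [-0.12,-0.002,0,0,0,0]
    - [-0.14,-0.002,0,0,0,0]
    - [-0.16,-0.003,0,0,0,0]
    - [-0.18,-0.003,0,0,0,0]
    - [-0.18,-0.003,0,0,0,0]
    - [-0.18,-0.003,0,0,0,0]

```text
clock: 7.92
position: [427.7, 201.9, 3.8]
ee_rot: [1.0, 0.001, -0.0, 0.0]
contact_force: [0.5, -0.1, -0.8]
gripper_width: 27.3
```

```bash
python3 snap.py wrist:w6 scene:s6; python3 -c "
from crop import crop
crop('pics/s6.png',370,80,500,230,4,'pics/s6c.png')"
```

```text
8.0167 [428.7 202.3   4. ] [1.    0.001 0.    0.   ] [-0.1  0.4 -2.6] 26.7 [ 0.78  0.37 -0.59  0.   -0.6   0.79]
(600, 520, 3)
```

View pics/s6c.png

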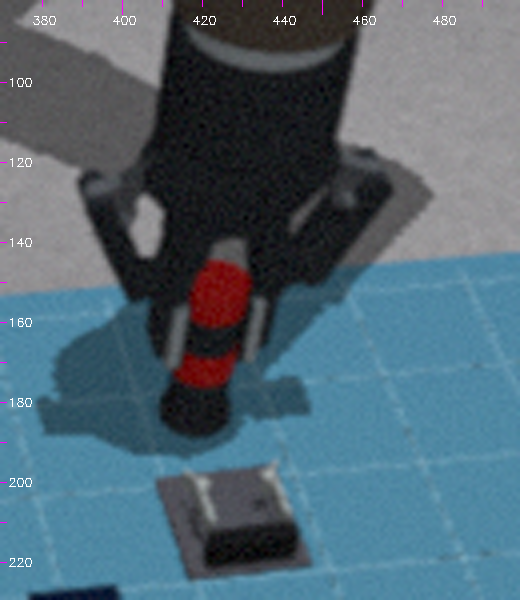

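View pics/w6.png

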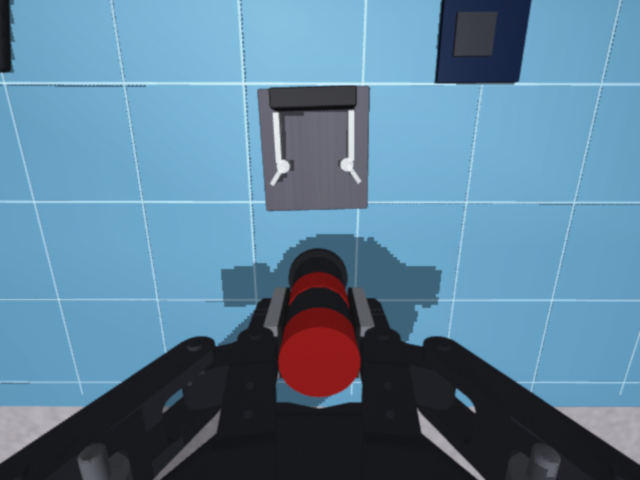

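Free: the clip at (315,150) is empty and the can hangs upright. Lifting, then carrying it towards the red dish at about (497.5, -236).

>>> step_arm:
  series:
    - [0,0,0.05,0,0,0]
    - [0,0,0.12,0,0,0]
    - [0,0,0.19,0,0,0]
    - [0,0,0.25,0,0,0]
    - [0,-0.03,0.28,0,0,0]
    - [0.01,-0.09,0.28,0,0,0]
    - [0.02,-0.16,0.28,0,0,0]
    - [0.03,-0.23,0.28,0,0,0]
    - [0.05,-0.3,0.28,0,0,0]
    - [0.07,-0.37,0.28,0,0,0]
    - [0.08,-0.44,0.28,0,0,0]
    - [0.1,-0.5,0.28,0,0,0]

```text
clock: 9.02
position: [468.2, 0.3, 115.9]
ee_rot: [1.0, -0.0, -0.0, -0.0]
contact_force: [0.3, 0.1, -1.9]
gripper_width: 26.8
```

>>> step_arm:
  series:
    - [0.01,-0.07,0,0,0,0]
    - [0.02,-0.14,0,0,0,0]
    - [0.03,-0.21,0,0,0,0]
    - [0.04,-0.28,0,0,0,0]
    - [0.05,-0.35,0,0,0,0]
    - [0.06,-0.42,0,0,0,0]
    - [0.07,-0.49,0,0,0,0]
    - [0.07,-0.54,0,0,0,0]
    - [0.07,-0.58,0,0,0,0]
    - [0.07,-0.595,0,0,0,0]
    - [0.07,-0.595,0,0,0,0]
    - [0.07,-0.595,0,0,0,0]

```text
clock: 10.02
position: [496.4, -235.8, 115.7]
ee_rot: [1.0, 0.0, -0.0, -0.0]
contact_force: [0.3, 0.0, -1.1]
gripper_width: 26.7
```

```bash
python3 snap.py wrist:w7 scene:s7; python3 -c "
from crop import crop
crop('pics/s7.png',100,120,300,270,4,'pics/s7c.png')"
```

```text
10.1167 [ 496.5 -235.2  115.9] [ 1.     0.001 -0.    -0.   ] [ 0.   0.2 -1.9] 26.7 [-0.15  0.33 -0.29 -0.   -0.95  1.72]
(600, 800, 3)
```

View pics/s7c.png

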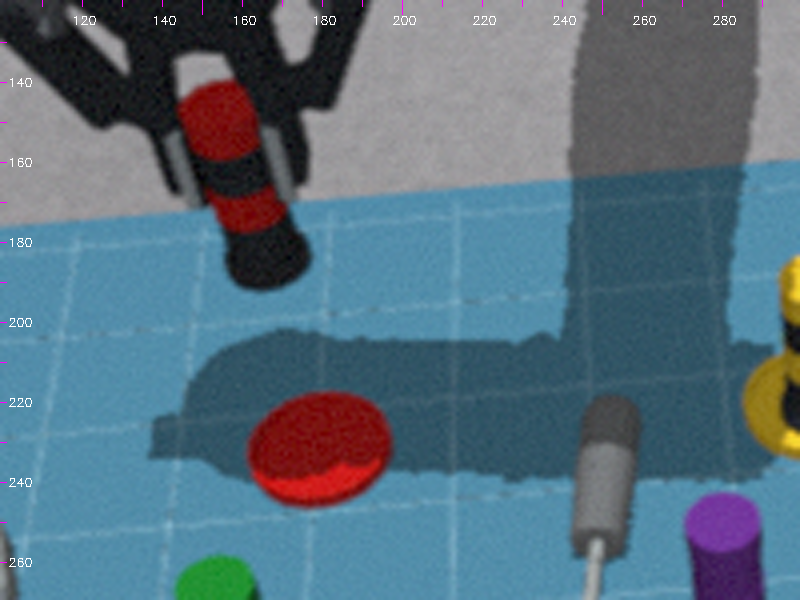

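View pics/w7.png

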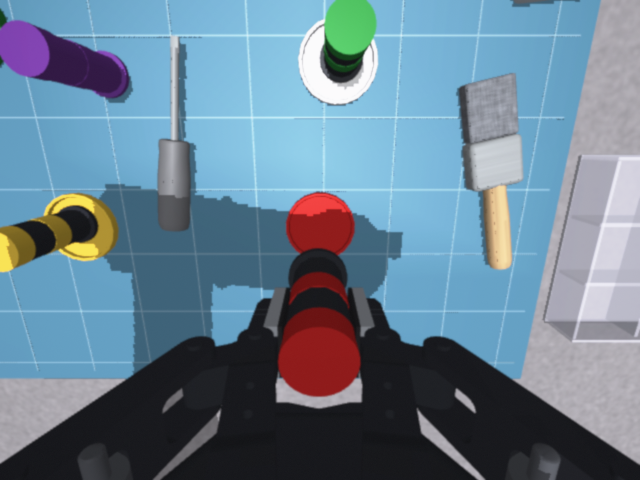

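```bash
python3 - <<'E'
import pickle
from geo import *
w=pickle.load(open("pics/w7.pkl","rb"));s=pickle.load(open("cams.pkl","rb"))["top"]
print(plane(w,(320.5,222),7), tri([(w,(320.5,222)),(s,(426.8,293.7))]))
print("Dw",plane(w,(339,62),9))
E
```

```text
[ 501.26285113 -237.87885817    7.        ] (array([ 497.62335282, -238.52886159,   -6.20959439]), np.float64(0.7286343808893588))
Dw [ 629.21216023 -251.83393664    9.        ]
```

>>> step_arm:
  series:
    - [0,0,-0.05,0,0,0]
    - [0,0,-0.1,0,0,0]
    - [0,0,-0.15,0,0,0]
    - [0,0,-0.19,0,0,0]
    - [0,0,-0.22,0,0,0]
    - [0,0,-0.245,0,0,0]
    - [0,0,-0.26,0,0,0]
    - [0,0,-0.27,0,0,0]
    - [0,0,-0.275,0,0,0]
    - [0,0,-0.278,0,0,0]
    - [0,0,-0.278,0,0,0]

```text
clock: 11.03
position: [497.0, -235.9, 5.2]
ee_rot: [1.0, 0.001, 0.0, 0.0]
contact_force: [1.1, 0.2, -0.9]
gripper_width: 26.7
```

>>> step_arm:
  series:
    - [0.004,-0.002,-0.002,0,0,0]
    - [0.004,-0.002,-0.004,0,0,0]
    - [0.004,-0.002,-0.004,0,0,0]

```text
clock: 11.28
position: [499.1, -237.0, 4.3]
ee_rot: [1.0, 0.001, 0.001, 0.0]
contact_force: [-0.6, 0.4, 3.2]
gripper_width: 26.9
```

>>> step_arm:
  series:
    - [0,0,0,0,0,0]
    - [0,0,0,0,0,0]
    - [0,0,0,0,0,0]
    - [0,0,0,0,0,0]
    - [0,0,0,0,0,0]
    - [0,0,0,0,0,0]
    - [0,0,0,0,0,0]
    - [0,0,0,0,0,0]
    - [0,0,0,0,0,0]
    - [0,0,0,0,0,0]
  jaw: 1

```text
clock: 12.12
position: [498.2, -236.7, 3.2]
ee_rot: [1.0, 0.0, -0.0, 0.0]
contact_force: [0.1, -0.3, -1.1]
gripper_width: 85.4
```

>>> step_arm:
  series:
    - [0,0,0.03,0,0,0]
    - [0,0,0.08,0,0,0]
    - [0,0,0.15,0,0,0]
    - [0,0,0.22,0,0,0]
    - [0,0,0.28,0,0,0]
    - [0,0,0.28,0,0,0]

```text
clock: 12.62
position: [501.7, -237.8, 120.9]
ee_rot: [1.0, 0.001, 0.005, 0.002]
contact_force: [0.8, 0.3, 0.0]
gripper_width: 85.3
```

```bash
python3 snap.py wrist:w8
```

```text
12.6667 [ 500.2 -237.1  118.3] [1.    0.001 0.003 0.001] [-0.6 -0.  -1.5] 85.4 [-0.15  0.33 -0.28  0.   -0.95  1.72]
```

View pics/w8.png

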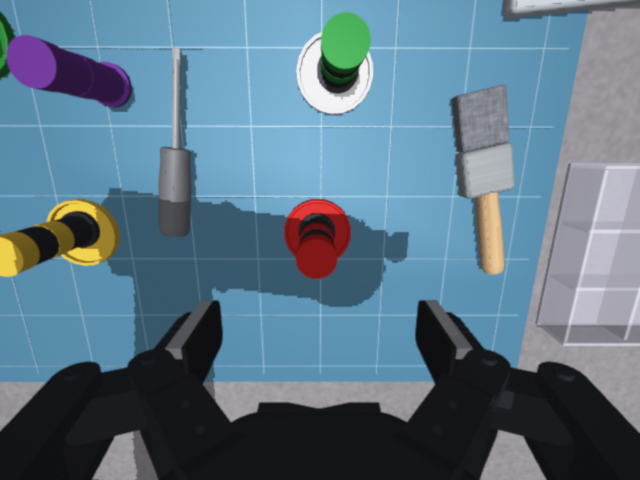

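Red stands in its dish at (317,230), upright and released. Next is green, which I'll park on free mat at about (565,-185).

>>> step_arm:
  series:
    - [0.05,-0.01,0,0,0,0]
    - [0.12,-0.02,0,0,0,0]
    - [0.2,-0.03,0,0,0,0]
    - [0.27,-0.037,0,0,0,0]
    - [0.32,-0.037,0,0,0,0]
    - [0.333,-0.037,0,0,0,0]
    - [0.333,-0.037,0,0,0,0]
    - [0.333,-0.037,0,0,0,0]
    - [0.333,-0.037,0,0,0,0]

```text
clock: 13.42
position: [629.9, -251.3, 114.8]
ee_rot: [1.0, 0.0, -0.001, -0.0]
contact_force: [-0.4, -0.1, -1.1]
gripper_width: 85.5
```

```bash
python3 snap.py wrist:w9
```

```text
13.4667 [ 630.1 -251.4  115.2] [ 1.  0. -0. -0.] [-0.1  0.2 -1.3] 85.5 [-0.14  0.53  0.05 -0.   -1.09  1.71]
```

View pics/w9.png

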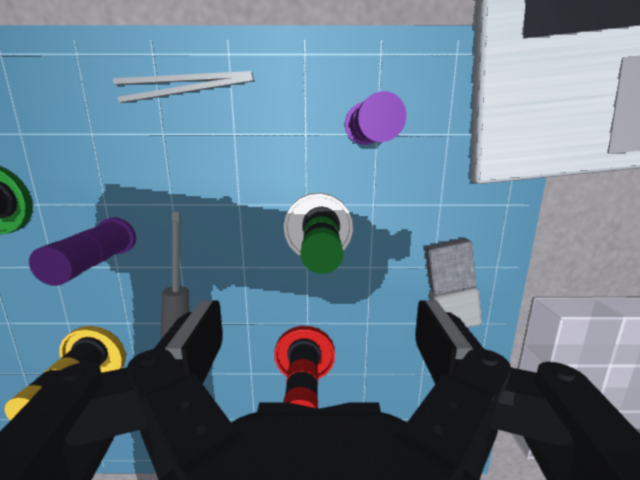

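The green cap at (322,250) is centred, and the purple can at (378,118) is clear of the fingers. Descending and gripping.

>>> step_arm:
  series:
    - [0.003,-0.003,-0.05,0,0,0]
    - [0.003,-0.003,-0.1,0,0,0]
    - [0.003,-0.003,-0.15,0,0,0]
    - [0.003,-0.003,-0.2,0,0,0]
    - [0.003,-0.003,-0.24,0,0,0]
    - [0.003,-0.003,-0.265,0,0,0]
    - [0.003,-0.003,-0.275,0,0,0]
    - [0.003,-0.003,-0.275,0,0,0]

```text
clock: 14.13
position: [631.8, -252.7, 4.8]
ee_rot: [1.0, 0.0, -0.001, -0.0]
contact_force: [0.8, -0.9, -0.4]
gripper_width: 85.5
```

>>> step_arm:
  series:
    - [0,0,0,0,0,0]
    - [0,0,0,0,0,0]
    - [0,0,0,0,0,0]
    - [0,0,0,0,0,0]
    - [0,0,0,0,0,0]
    - [0,0,0,0,0,0]
    - [0,0,0,0,0,0]
    - [0,0,0,0,0,0]
    - [0,0,0,0,0,0]
    - [0,0,0,0,0,0]
  jaw: -1

```text
clock: 14.97
position: [633.1, -252.9, 6.1]
ee_rot: [1.0, 0.001, 0.001, 0.0]
contact_force: [-1.1, -0.1, 5.2]
gripper_width: 26.9
```

>>> step_arm:
  series:
    - [0,0,0.04,0,0,0]
    - [0,0,0.09,0,0,0]
    - [0,0,0.14,0,0,0]
    - [-0.02,0.02,0.16,0,0,0]
    - [-0.07,0.07,0.16,0,0,0]
    - [-0.12,0.12,0.16,0,0,0]
    - [-0.16,0.16,0.16,0,0,0]
    - [-0.17,0.17,0.14,0,0,0]
    - [-0.17,0.17,0.1,0,0,0]
    - [-0.17,0.17,0.06,0,0,0]
    - [-0.17,0.17,0.03,0,0,0]
    - [-0.17,0.17,0.01,0,0,0]

```text
clock: 15.97
position: [562.4, -184.0, 6.6]
ee_rot: [1.0, 0.0, -0.002, -0.0]
contact_force: [-0.4, 0.7, -1.5]
gripper_width: 26.9
```

>>> step_arm:
  series:
    - [0,0,-0.006,0,0,0]
    - [0,0,-0.012,0,0,0]
    - [0,0,-0.017,0,0,0]
    - [0,0,-0.02,0,0,0]
    - [0,0,-0.02,0,0,0]

```text
clock: 16.38
position: [565.0, -184.7, 2.1]
ee_rot: [1.0, 0.001, 0.001, 0.0]
contact_force: [-1.8, 0.3, 1.2]
gripper_width: 27.0
```

```bash
python3 snap.py scene:s10; python3 -c "
from crop import crop
crop('pics/s10.png',130,160,290,290,5,'pics/s10c.png')"
```

```text
16.4333 [ 565.  -184.8    2.1] [1.    0.001 0.001 0.   ] [-1.1  0.3  2.1] 26.8 [-0.04  0.53 -0.3   0.   -0.74  1.62]
(650, 800, 3)
```

View pics/s10c.png

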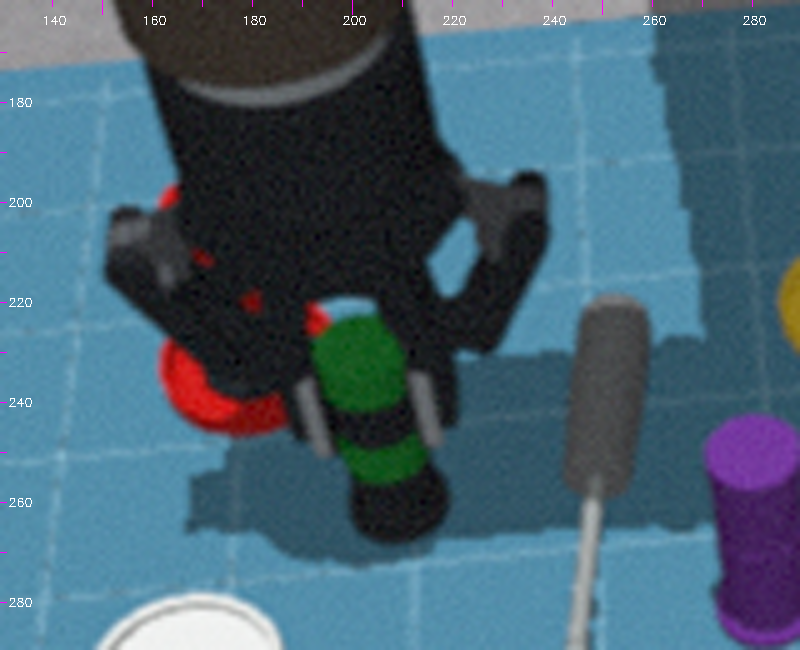

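Green stands on clear mat with its foot at (209,262), and the screwdriver is clear of the fingers. Releasing, then over to white at (656,32).

>>> step_arm:
  series:
    - [0,0,0,0,0,0]
    - [0,0,0,0,0,0]
    - [0,0,0,0,0,0]
    - [0,0,0,0,0,0]
    - [0,0,0,0,0,0]
    - [0,0,0,0,0,0]
    - [0,0,0,0,0,0]
    - [0,0,0,0,0,0]
    - [0,0,0,0,0,0]
    - [0,0,0,0,0,0]
  jaw: 1

```text
clock: 17.27
position: [564.6, -184.7, 1.2]
ee_rot: [1.0, 0.0, -0.0, 0.0]
contact_force: [1.1, 0.1, 0.2]
gripper_width: 85.4
```

>>> step_arm:
  series:
    - [0,0,0.03,0,0,0]
    - [0,0,0.08,0,0,0]
    - [0,0,0.15,0,0,0]
    - [0,0,0.22,0,0,0]
    - [0,0,0.28,0,0,0]
    - [0.05,0.05,0.29,0,0,0]
    - [0.1,0.13,0.29,0,0,0]
    - [0.14,0.22,0.29,0,0,0]
    - [0.18,0.31,0.29,0,0,0]
    - [0.21,0.4,0.29,0,0,0]
    - [0.228,0.49,0.29,0,0,0]
    - [0.228,0.542,0.29,0,0,0]

```text
clock: 18.27
position: [657.0, 35.7, 116.8]
ee_rot: [1.0, 0.002, 0.0, -0.0]
contact_force: [0.6, -1.0, -0.1]
gripper_width: 85.5
```

>>> step_arm:
  series:
    - [0,0,0,0,0,0]
    - [0,0,0,0,0,0]
    - [0,0,0,0,0,0]

```text
clock: 18.52
position: [655.5, 31.7, 117.1]
ee_rot: [1.0, 0.0, -0.0, 0.0]
contact_force: [-0.8, -0.3, -0.6]
gripper_width: 85.2
```

```bash
python3 snap.py wrist:w11
```

```text
18.5667 [655.5  31.2 117.2] [ 1.  0. -0.  0.] [ 0.7 -0.8 -0.5] 85.2 [ 0.29  0.49 -0.01  0.   -1.06  1.28]
```

View pics/w11.png

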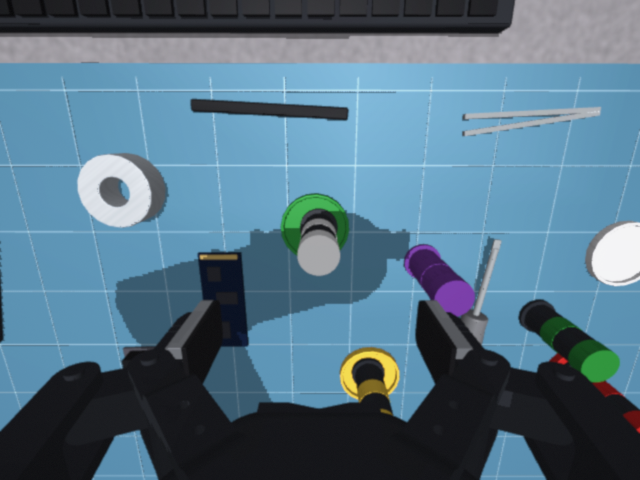

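The white cap at (319,253) is centred, with purple clear on the right. Descending and gripping.

>>> step_arm:
  series:
    - [0,0.001,-0.05,0,0,0]
    - [0,0.001,-0.1,0,0,0]
    - [0,0.001,-0.15,0,0,0]
    - [0,0.001,-0.2,0,0,0]
    - [0,0.001,-0.24,0,0,0]
    - [0,0.001,-0.265,0,0,0]
    - [0,0.001,-0.28,0,0,0]
    - [0,0.001,-0.28,0,0,0]

```text
clock: 19.23
position: [655.1, 31.4, 4.1]
ee_rot: [1.0, -0.0, -0.001, 0.0]
contact_force: [-0.6, -0.3, 0.1]
gripper_width: 85.3
```

>>> step_arm:
  series:
    - [0,0,0,0,0,0]
    - [0,0,0,0,0,0]
    - [0,0,0,0,0,0]
    - [0,0,0,0,0,0]
    - [0,0,0,0,0,0]
    - [0,0,0,0,0,0]
    - [0,0,0,0,0,0]
    - [0,0,0,0,0,0]
    - [0,0,0,0,0,0]
    - [0,0,0,0,0,0]
  jaw: -1

```text
clock: 20.07
position: [656.3, 32.7, 6.1]
ee_rot: [1.0, 0.001, 0.001, -0.0]
contact_force: [-1.2, -0.0, 6.4]
gripper_width: 26.6
```

>>> step_arm:
  series:
    - [0,0,0.05,0,0,0]
    - [0,0,0.12,0,0,0]
    - [0,0,0.19,0,0,0]
    - [0,0,0.26,0,0,0]
    - [0,-0.03,0.285,0,0,0]
    - [-0.01,-0.09,0.285,0,0,0]
    - [-0.02,-0.17,0.285,0,0,0]
    - [-0.03,-0.25,0.285,0,0,0]
    - [-0.04,-0.33,0.285,0,0,0]
    - [-0.05,-0.41,0.285,0,0,0]
    - [-0.06,-0.49,0.285,0,0,0]
    - [-0.064,-0.57,0.285,0,0,0]

```text
clock: 21.07
position: [628.3, -197.2, 117.4]
ee_rot: [1.0, 0.0, -0.002, -0.001]
contact_force: [0.9, 0.2, -0.5]
gripper_width: 26.5
```

>>> step_arm:
  series:
    - [0,-0.06,0,0,0,0]
    - [0,-0.11,0,0,0,0]
    - [0,-0.138,0,0,0,0]
    - [0,-0.138,0,0,0,0]
    - [0,-0.138,0,0,0,0]
    - [0,-0.138,0,0,0,0]

```text
clock: 21.57
position: [629.9, -249.8, 118.6]
ee_rot: [1.0, 0.001, -0.001, -0.0]
contact_force: [0.3, -0.2, -1.4]
gripper_width: 26.8
```

```bash
python3 snap.py wrist:w12
```

```text
21.6167 [ 630.1 -249.5  118.8] [ 1.     0.001 -0.    -0.   ] [ 0.1  0.8 -1.2] 26.7 [-0.14  0.53  0.05 -0.   -1.09  1.71]
```

View pics/w12.png

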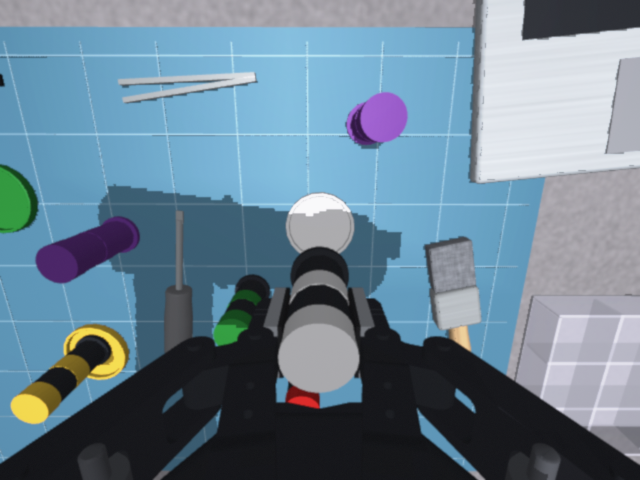

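The white dish at (320,223) is lined up just as the red one was. Lowering.

>>> step_arm:
  series:
    - [0,-0.002,-0.05,0,0,0]
    - [0,-0.002,-0.1,0,0,0]
    - [0,-0.002,-0.15,0,0,0]
    - [0,-0.002,-0.19,0,0,0]
    - [0,-0.002,-0.225,0,0,0]
    - [0,-0.002,-0.25,0,0,0]
    - [0,-0.002,-0.268,0,0,0]
    - [0,-0.002,-0.278,0,0,0]
    - [0,-0.002,-0.284,0,0,0]
    - [0,-0.002,-0.286,0,0,0]
    - [0,-0.002,-0.286,0,0,0]

```text
clock: 22.53
position: [630.7, -251.2, 6.2]
ee_rot: [1.0, 0.001, 0.001, 0.0]
contact_force: [-1.3, 2.2, 2.7]
gripper_width: 26.4
```

Contact at the dish floor. Releasing, then over to the parked green can.

>>> step_arm:
  series:
    - [0,0,0,0,0,0]
    - [0,0,0,0,0,0]
    - [0,0,0,0,0,0]
    - [0,0,0,0,0,0]
    - [0,0,0,0,0,0]
    - [0,0,0,0,0,0]
    - [0,0,0,0,0,0]
    - [0,0,0,0,0,0]
    - [0,0,0,0,0,0]
    - [0,0,0,0,0,0]
  jaw: 1

```text
clock: 23.37
position: [630.2, -251.5, 4.8]
ee_rot: [1.0, 0.0, 0.0, 0.0]
contact_force: [-0.6, 1.4, 0.3]
gripper_width: 85.3
```

>>> step_arm:
  series:
    - [0,0,0.03,0,0,0]
    - [0,0,0.08,0,0,0]
    - [0,0,0.15,0,0,0]
    - [0,0,0.22,0,0,0]
    - [0,0,0.28,0,0,0]
    - [-0.03,0.03,0.28,0,0,0]
    - [-0.09,0.09,0.28,0,0,0]
    - [-0.15,0.15,0.28,0,0,0]
    - [-0.164,0.166,0.28,0,0,0]
    - [-0.164,0.166,0.28,0,0,0]
    - [-0.164,0.166,0.28,0,0,0]
    - [-0.164,0.166,0.28,0,0,0]

```text
clock: 24.37
position: [565.7, -185.6, 117.6]
ee_rot: [1.0, 0.0, 0.001, 0.0]
contact_force: [-0.6, -0.2, 0.7]
gripper_width: 84.9
```

```bash
python3 snap.py wrist:w13
```

```text
24.4167 [ 565.6 -185.7  117.2] [1.    0.    0.001 0.   ] [-0.   0.1  0.5] 85.4 [-0.05  0.4  -0.18  0.   -1.    1.62]
```

View pics/w13.png

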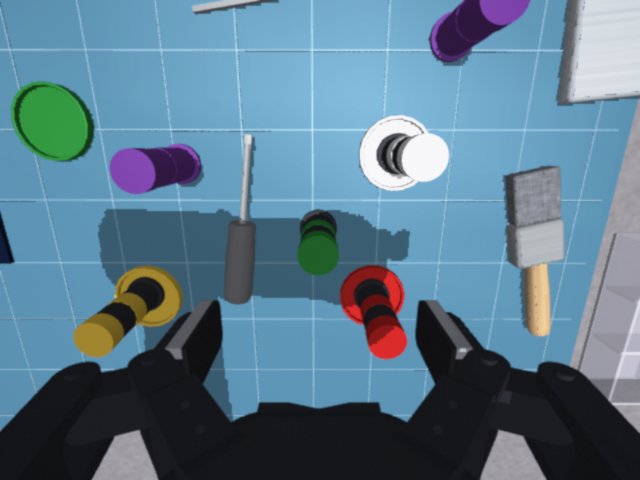

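White stands in the white dish at (397,153), red in red at (372,295), and green at (318,253) is centred under the gripper. Picking green up.

>>> step_arm:
  series:
    - [0,0.001,-0.05,0,0,0]
    - [0,0.001,-0.1,0,0,0]
    - [0,0.001,-0.15,0,0,0]
    - [0,0.001,-0.2,0,0,0]
    - [0,0.001,-0.24,0,0,0]
    - [0,0.001,-0.27,0,0,0]
    - [0,0.001,-0.285,0,0,0]
    - [0,0.001,-0.287,0,0,0]

```text
clock: 25.08
position: [564.1, -185.2, 0.2]
ee_rot: [1.0, 0.0, -0.002, -0.0]
contact_force: [0.5, 0.4, -0.2]
gripper_width: 85.9
```

>>> step_arm:
  series:
    - [0,0,0,0,0,0]
    - [0,0,0,0,0,0]
    - [0,0,0,0,0,0]
    - [0,0,0,0,0,0]
    - [0,0,0,0,0,0]
    - [0,0,0,0,0,0]
    - [0,0,0,0,0,0]
    - [0,0,0,0,0,0]
    - [0,0,0,0,0,0]
    - [0,0,0,0,0,0]
  jaw: -1

```text
clock: 25.92
position: [565.2, -184.9, 2.9]
ee_rot: [1.0, 0.001, 0.001, 0.0]
contact_force: [-0.6, -0.1, 4.8]
gripper_width: 26.7
```

>>> step_arm:
  series:
    - [0,0,0.05,0,0,0]
    - [0,0,0.12,0,0,0]
    - [0,0,0.19,0,0,0]
    - [0,0,0.26,0,0,0]
    - [0.01,0.03,0.29,0,0,0]
    - [0.04,0.09,0.29,0,0,0]
    - [0.08,0.16,0.29,0,0,0]
    - [0.12,0.24,0.29,0,0,0]
    - [0.15,0.32,0.29,0,0,0]
    - [0.18,0.4,0.29,0,0,0]
    - [0.21,0.47,0.29,0,0,0]
    - [0.226,0.53,0.29,0,0,0]

```text
clock: 26.92
position: [655.1, 29.6, 116.5]
ee_rot: [1.0, 0.001, -0.001, -0.0]
contact_force: [0.2, 0.0, -1.9]
gripper_width: 26.8
```

>>> step_arm:
  series:
    - [0,0.02,0,0,0,0]
    - [0,0.02,0,0,0,0]
    - [0,0.02,0,0,0,0]
    - [0,0.02,0,0,0,0]

```text
clock: 27.25
position: [654.2, 34.2, 117.5]
ee_rot: [1.0, -0.0, -0.001, 0.0]
contact_force: [-0.8, 0.5, -1.1]
gripper_width: 27.1
```

```bash
python3 snap.py wrist:w14
```

```text
27.3 [654.3  34.  117.8] [ 1. -0. -0.  0.] [-0.3 -0.2 -1.6] 26.7 [ 0.3   0.49 -0.02 -0.   -1.06  1.27]
```

View pics/w14.png

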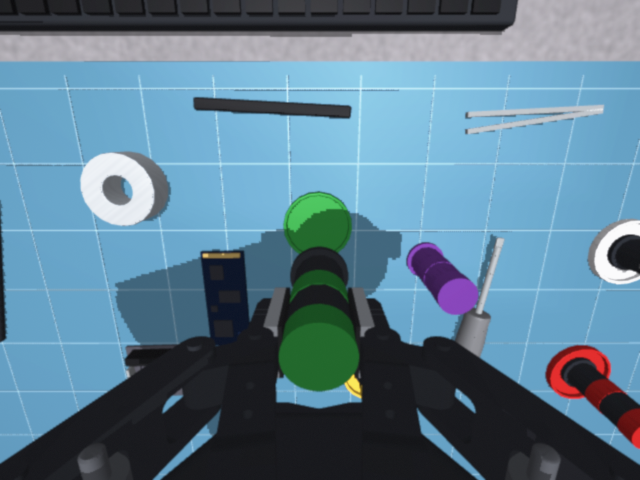

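The green dish at (318,223) is lined up. Lowering.

>>> step_arm:
  series:
    - [0.002,0,-0.05,0,0,0]
    - [0.002,0,-0.1,0,0,0]
    - [0.002,0,-0.15,0,0,0]
    - [0.002,0,-0.19,0,0,0]
    - [0.002,0,-0.225,0,0,0]
    - [0.002,0,-0.25,0,0,0]
    - [0.002,0,-0.266,0,0,0]
    - [0.002,0,-0.274,0,0,0]
    - [0.002,0,-0.278,0,0,0]
    - [0.002,0,-0.28,0,0,0]
    - [0.002,0,-0.281,0,0,0]

```text
clock: 28.22
position: [656.1, 34.8, 7.0]
ee_rot: [1.0, 0.001, 0.0, 0.0]
contact_force: [-1.6, -2.2, 3.1]
gripper_width: 26.8
```

>>> step_arm:
  series:
    - [0,0,0,0,0,0]
    - [0,0,0,0,0,0]
    - [0,0,0,0,0,0]
    - [0,0,0,0,0,0]
    - [0,0,0,0,0,0]
    - [0,0,0,0,0,0]
    - [0,0,0,0,0,0]
    - [0,0,0,0,0,0]
    - [0,0,0,0,0,0]
    - [0,0,0,0,0,0]
  jaw: 1

```text
clock: 29.05
position: [655.8, 35.3, 5.6]
ee_rot: [1.0, 0.0, -0.0, 0.0]
contact_force: [0.1, -1.2, 0.8]
gripper_width: 85.2
```

>>> step_arm:
  series:
    - [0,0,0.03,0,0,0]
    - [0,0,0.08,0,0,0]
    - [0,0,0.15,0,0,0]
    - [0,0,0.22,0,0,0]
    - [0,0,0.3,0,0,0]
    - [0,0.07,0.35,0,0,0]
    - [-0.02,0.15,0.35,0,0,0]
    - [-0.05,0.24,0.35,0,0,0]
    - [-0.08,0.34,0.35,0,0,0]
    - [-0.1,0.44,0.35,0,0,0]
    - [-0.12,0.54,0.35,0,0,0]
    - [-0.15,0.64,0.35,0,0,0]

```text
clock: 30.05
position: [595.6, 293.0, 147.0]
ee_rot: [1.0, 0.0, 0.001, -0.0]
contact_force: [1.3, 0.6, 0.3]
gripper_width: 85.2
```

>>> step_arm:
  series:
    - [-0.1,0.1,0,0,0,0]
    - [-0.2,0.2,0,0,0,0]
    - [-0.25,0.3,0,0,0,0]
    - [-0.3,0.4,0,0,0,0]
    - [-0.3,0.4,0,0,0,0]
    - [-0.3,0.4,0,0,0,0]
    - [-0.3,0.4,0,0,0,0]

```text
clock: 30.63
position: [474.6, 453.0, 146.4]
ee_rot: [1.0, 0.002, 0.0, -0.0]
contact_force: [0.1, -1.3, 0.4]
gripper_width: 85.7
```

```bash
python3 snap.py scene:s15 top:t15; python3 -c "
from crop import crop
crop('pics/t15.png',140,180,340,320,4,'pics/t15a.png')
crop('pics/t15.png',320,140,490,320,3.3,'pics/t15b.png')
crop('pics/s15.png',270,160,460,310,4,'pics/s15a.png')
crop('pics/s15.png',110,205,320,365,3.7,'pics/s15b.png')"
```

```text
30.7333 [475.9 450.9 146.2] [ 1.     0.001  0.    -0.   ] [ 0.5 -1.3 -0.4] 85.1 [ 1.    0.47  0.02  0.   -1.12  0.57]
(560, 800, 3)
(594, 561, 3)
(600, 760, 3)
(592, 777, 3)
```

View pics/t15a.png

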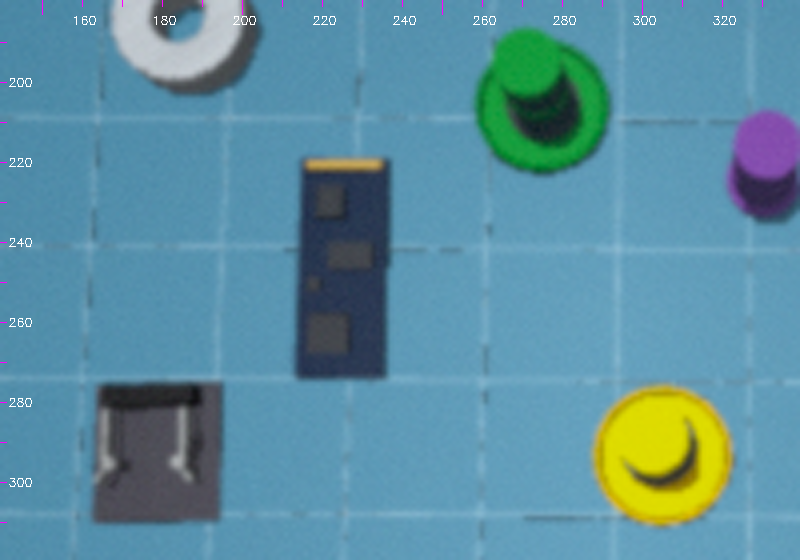

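View pics/t15b.png

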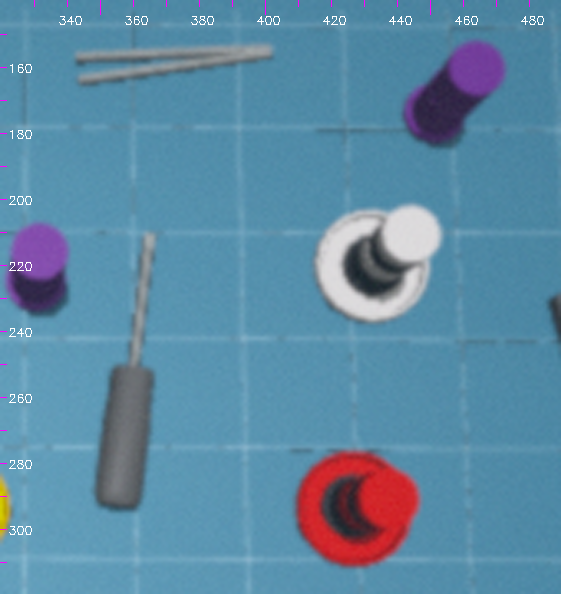

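View pics/s15a.png

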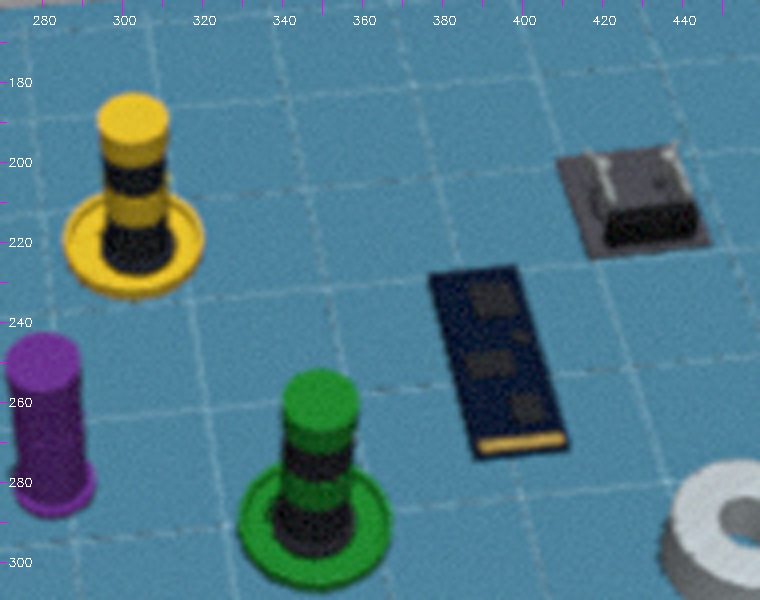

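View pics/s15b.png

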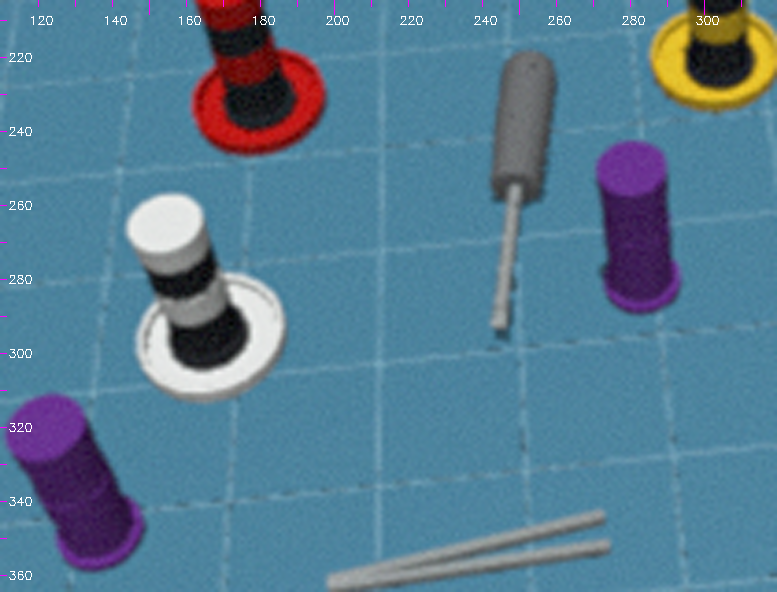

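All four cans stand in their own dishes, and the board's pixels match the start: corners at (302,158) and (386,378) in the crop, as before. A numeric check before handing in:

```bash
python3 - <<'E'
import pickle
from geo import *
d=pickle.load(open("cams.pkl","rb"))
for n,t,s,D in[("green",(271.5,195),(349.75,259.25),(655,35.5)),("white",(444,210.1),(154.4,265),(629.8,-250.3))]:
    x,r=tri([(d["top"],t),(d["scene"],s)]); print(n,x.round(1),round(r,2),(x[:2]-D).round(1))
x=plane(d["top"],(437,290.7),84);print("red",x.round(1),(x[:2]-(496.7,-236.3)).round(1))
print("yellow",(np.array([498.4,-19])-(496.5,-20.9)))
from bench import arm
print(arm.read_state()["joint_vel"].round(3)); print(arm.job_done())
E
```

```text
green [655.3  34.8  84.5] 0.3 [ 0.3 -0.7]
white [ 630.7 -250.9   84.5] 0.09 [ 0.9 -0.6]
red [ 498.1 -235.    84. ] [1.4 1.3]
yellow [1.9 1.9]
[-0.024 -0.002 -0.006 -0.001  0.004 -0.004]
the job is handed in; nothing more can be done
None
```

The job is handed in, and all four canisters stand upright and released in the holders of their own colours. I pulled red out of the clip along its mouth and set it in the red dish. I then parked green on clear mat, moved white to the white dish and green to the green dish. Yellow was already in its own dish and was not touched.

**Last checks:**

| Canister | Offset from dish centre | Source | Cap height |
|---|---|---|---|
| Red | about 1.9 mm | one camera, at an assumed cap height | not measured separately |
| Yellow | about 2.7 mm | two views at the start | 82.6 mm at the start |
| Green | about 0.8 mm | two views at the end | 84.5 mm |
| White | about 1.1 mm | two views at the end | 84.5 mm |

The limit is 14 mm. The board and the purple look-alikes look unmoved in the final images, and the arm was parked clear of everything. The clock was about 31 s.

**What disagreed:** the real fingertips sit about 40 mm behind the stated TCP. Because of that my first grip closed on top of the red cap, pressing with about 14 N. I measured the offset from two views and used it for every grip after that. The wrist-view height of the red dish rim was also poor (-6 mm instead of 9 mm), so I placed red by its horizontal position only.

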